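Stack and close the porcelain paint palette

ROBOT

A 6-joint arm with a two-finger parallel gripper is mounted at the origin on the work surface. World frame = base frame: x ahead of the robot, y to its left, z up, the work surface at z = 0. Lengths are in mm, angles in degrees, forces in N, time in s.
With the tool pointing down it reaches from about 400 to 825 mm from the base axis. Payload 7 kg.
Tool frame: the origin (TCP) lies midway between the tips of the shut fingers; the grasp point (between the pads) lies 19 mm behind it (ctrl.tcp_to_grasp is the distance from the TCP to the grasp point, in mm); z points along the fingers, y is the line along which they close (so a half turn about z gives the same grasp; the last joint's range is limited). The gripper opens to 88 mm and grips with 3 to 60 N. Pads are 19 mm wide; open, the fingers measure 130 mm over their backs; the gripper's body (78 mm by 193 mm) begins 47 mm behind the grasp point.
Start: joints at [-56.774, 20.546, 0.682, 0, -70.136, -16.507], TCP at [194.155, -646.451, 226.561] pointing down, gripper open.
Joint ranges: [-176.03, 176.03], [-82.01, 121.73], [-58.28, 71.71], [-173.87, 95.51], [-174.79, -0.11], [-173.66, 173.66]. Speed limits (degrees/s): [136.94, 136.94, 172.46, 180, 180, 180].

INTERFACE

Orientations are given as a 3x3 rotation matrix whose columns are the frame's x, y, z axes.
In Python, from cell import ctrl gives the robot as it stands.
- The arm moves only by the tool step_arm, never from a script. Its argument "moves" is one flat list of numbers, 7 for each row, row after row: the shift along the world's x, y, z in cm, then the turn, a rotation vector about the world's x, y, z in rad, then the closure, from 0 (fully open) to 1 (shut). In form: [dx, dy, dz, rx, ry, rz, fingers, dx, dy, dz, rx, ry, rz, fingers, ...]. A call has 1 to 20 rows; each row shifts and turns the commanded pose from where the row before left it; what a row does not reach is not made up. A row lasts 1/12 s, in which the tool goes at most 41.7 mm and 7.16 degrees, less where a joint would pass 70% of its speed; a pose out of reach is approached as far as the arm can. A call is refused whole if a number of a shift passes 4.17 or a number of a turn 0.125, either way. A call with a gripper value outside its range is refused whole. The fingers move at their own pace and stop on an object; "grip_force" is the grip in N (left out, the last holds). Time passes only in rows, so rows that do not move let the fingers close. It gives the time, the measured TCP pose, the force, the opening and the grip force at its end, in the units of the state.
- ctrl.read_state(): the state, without advancing time (a new reading comes with each control period).
- ctrl.read_camera(name): name is "side" or "top" or "wrist"; returns a dict with "img" (480x640x3 uint8, red, green, blue), "K" (3x3 intrinsics, pixels), "k1" (the pictures are not rectified: a ray, as slopes to the right and down, at radius r is drawn at 1 + k1 r^2 times it, then the intrinsics apply), "camera_from_world" (4x4, takes a point from world to camera coordinates); the wrist camera has in their place "tool_from_camera" (4x4, takes a point from camera to tool coordinates, whose origin is the TCP and whose axes are the flange's). Camera axes: x right, y down, z forward; pixel columns grow to the right and rows downward; lengths in mm; the calibration is good to about 2 mm. A picture is of the moment at which its call begins: read the wrist's pose just before it. There is no depth.
- ctrl.finish_job(): hands the job in; it is judged then, once.
The state is a dict: "clock": time; "joint_positions": joint angles; "qvel": joint speeds; "joint_torque": joint torques, N m; "tool_pos": TCP position; "eef_rot": TCP orientation; "wrist_force": force on the tool from outside, world axes, zero at the start; "wrist_torque": the same for the moment, N m; "finger_gap": opening from 0.0 (shut) to 1.0 (fully open); "grasp_force": force on a finger pad.
Only numpy, scipy, OpenCV 4.12 (cv2) and the standard library are available. Lean on these libraries where they do the work, as an engineer would, in place of code of your own. Each camera call takes 0.05 s, during which the arm holds its last target. There are 200 camera calls.

TASK

Put the decorator's stacking palette together on the round wooden stand, one piece at a time: first the large porcelain dish in the stand's recess, then the middle dish in the well of the large one, then the small dish in the well of the middle one, and last the lid, plug down, on the small dish. Each piece must sit fully home and upright; set it down gently and let go of it before fetching the next, never letting porcelain drop. Leave the dropper bottle, the jar and the brush pot where they stand.

Things in the scene. Friction and masses are not known exactly. Their poses are not given: they have to be found in the camera images.
- stand: round turned wooden stand, 96 mm in diameter and 14 mm tall, fixed to the table, somewhere else each time. In its top a round recess of 70 mm diameter and 6 mm depth (recess floor 8 mm above the table). Origin: centre of its underside, on the table; z up.
- dish_large: Largest of three white porcelain paint dishes: solid round foot with an open well in its top, loose, upright. 64 mm outside diameter, 34 mm tall, straight wall (lower edge bevelled 3 mm); well 56 mm inside diameter, 10 mm deep (wall 4 mm, dark floor 24 mm above the underside). Origin: centre of its underside; z up its axis. About 150 g.
- dish_middle: Middle of three white porcelain paint dishes: solid round foot with an open well in its top, loose, upright. 50 mm outside diameter, 34 mm tall, straight wall (lower edge bevelled 3 mm); well 42 mm inside diameter, 10 mm deep (wall 4 mm, dark floor 24 mm above the underside). Origin: centre of its underside; z up its axis. About 100 g. Home: underside 24 mm above the large dish's.
- dish_small: Smallest of three white porcelain paint dishes: solid round foot with an open well in its top, loose, upright. 36 mm outside diameter, 34 mm tall, straight wall (lower edge bevelled 3 mm); well 28 mm inside diameter, 10 mm deep (wall 4 mm, dark floor 24 mm above the underside). Origin: centre of its underside; z up its axis. About 60 g. Home: underside 24 mm above the middle dish's.
- lid: White porcelain lid, 32 mm tall: plug below (20 mm diameter, 0 to 6 mm above the underside), disc (38 mm diameter, 6 to 11 mm), plain round knob on top (16 mm diameter, 11 to 32 mm). Origin: centre of the plug's underside; z up the knob. Stands on its plug at the start; loose, about 40 g. Home: disc on the small dish's rim, plug underside 28 mm above that dish's underside.
- dropper: bystander: amber dropper bottle with a pointed white nozzle, 40 mm diameter, 130 mm tall, loose; origin: centre of its underside. Leave alone.
- jar: bystander: squat pale plastic jar with a white cap, 60 mm diameter, 70 mm tall, loose; origin: centre of its underside. Leave alone.
- brush_pot: bystander: terracotta-coloured pot, 68 mm diameter, 80 mm tall, with four brushes standing up in it to 210 mm height and up to 35 mm from its axis, loose; origin: centre of its underside. Leave alone.

How it is judged (in metres and radians):
On the way, in this order (a step that is already met when the one before it is completed fails the run):
1. the large dish sits in the recess of the stand, let go (horizontal distance between dish_large and stand below 0.006 m and z of dish_large in the frame of stand between 0.005 and 0.011 m and angle between dish_large's own z axis and vertical below 0.08 rad and linear speed of dish_large below 0.02 m/s and contact force between the fingers and dish_large below 0.1 N), for 0.2 s.
2. the middle dish sits in the well of the large one, let go (horizontal distance between dish_middle and dish_large below 0.006 m and z of dish_middle in the frame of dish_large between 0.021 and 0.027 m and angle between dish_middle's own z axis and vertical below 0.08 rad and linear speed of dish_middle below 0.02 m/s and contact force between the fingers and dish_middle below 0.1 N), for 0.2 s.
3. the small dish sits in the well of the middle one, let go (horizontal distance between dish_small and dish_middle below 0.006 m and z of dish_small in the frame of dish_middle between 0.021 and 0.027 m and angle between dish_small's own z axis and vertical below 0.08 rad and linear speed of dish_small below 0.02 m/s and contact force between the fingers and dish_small below 0.1 N), for 0.2 s.
4. the lid closes the small dish, let go (horizontal distance between lid and dish_small below 0.007 m and z of lid in the frame of dish_small between 0.025 and 0.031 m and angle between lid's own z axis and vertical below 0.08 rad and linear speed of lid below 0.02 m/s and contact force between the fingers and lid below 0.1 N), for 0.2 s.
At the end, for the whole second after the job is handed in: Large dish in the stand's recess, middle dish in its well, small dish in that one's well, lid on the small dish: each within 6 mm (lid 7) of its carrier's centre, 3 mm of its home height and 0.08 rad of upright, let go and at rest (under 20 mm/s) (all of step 1 and all of step 2 and all of step 3 and all of step 4); the robot touches nothing.
It fails at once if a dish or the lid is dropped or knocked flying: faster than 0.6 m/s while not held (a fall of about 18 mm) ((linear speed of dish_large above 0.6 m/s and contact force between the fingers and dish_large below 0.05 N) or (linear speed of dish_middle above 0.6 m/s and contact force between the fingers and dish_middle below 0.05 N) or (linear speed of dish_small above 0.6 m/s and contact force between the fingers and dish_small below 0.05 N) or (linear speed of lid above 0.6 m/s and contact force between the fingers and lid below 0.05 N)).
It fails at once if the dropper bottle, the jar or the brush pot is moved more than 20 mm or tipped (distance of any of dropper, jar, brush_pot from where it was at the start of the episode above 0.02 m or angle between any of dropper, jar, brush_pot's own z axis and vertical above 0.3 rad).
It also fails if it takes over 122 s, if anything falls off the work surface, if the arm or the gripper's body presses on something with over 40 N, if the wrist force passes 120 N, or if a joint passes its speed limit or range.

## Working session

There is one attempt and no reset: what is moved stays moved. The work goes in short steps, Python scripts to look and compute and a tool call to move; the robot and the scene stay as the last step left them, time stands still between calls to the robot, and variables do not carry over. Pictures are saved under pics/ and viewed, at most 18 in all, crops included, and the job is handed in when it is done.

Besides the shell and the picture viewer there is one more tool, called after "Request:" in YAML: its name, and indented under it one key for each argument. step_arm: Moves the arm, as the interface text tells. Its arguments: {"type":"object","properties":{"moves":{"type":"array"},"grip_force":{"type":"number"}},"required":["moves"]}

```bash
mkdir -p pics; ls; python3 - <<'E'
from cell import ctrl
import cv2,numpy as np,pickle
s=ctrl.read_state();print(s)
d={}
for n in("top","side","wrist"):
    c=ctrl.read_camera(n);d[n]=c;cv2.imwrite(f"pics/{n}0.png",c["img"][:,:,::-1])
    print(n,{k:np.round(v,4).tolist() for k,v in c.items() if k!="img"})
pickle.dump((s,d),open("p0.pkl","wb"))
E
```

```text
pics
{'clock': 0.0, 'joint_positions': array([-5.67712362e+01,  2.05915811e+01,  6.31931255e-01, -1.99935005e-02,
       -7.01369761e+01, -1.65057824e+01]), 'qvel': array([ 0.04861747,  0.08322301, -0.06278744, -0.04777096,  0.00827885,
       -0.01405896]), 'joint_torque': array([-3.32726904e-04, -5.82720315e+01,  2.93063164e+01,  6.99743226e+00,
        6.98520264e-03, -1.29624932e-04]), 'tool_pos': array([ 194.03376445, -645.97431248,  225.60745945]), 'eef_rot': array([[-9.57741293e-01, -2.87630307e-01, -6.49600814e-04],
       [-2.87630994e-01,  9.57739986e-01,  1.59051680e-03],
       [ 1.64667839e-04,  1.71014894e-03, -9.99998524e-01]]), 'wrist_force': array([ 0.12255178, -0.1703449 , -0.18119831]), 'wrist_torque': array([0.00248383, 0.00980273, 0.0225336 ]), 'grasp_force': 0.0, 'finger_gap': 0.9994120007350681}
top {'K': [[487.898, 0.0, 321.8764], [0.0, 487.898, 235.8965], [0.0, 0.0, 1.0]], 'k1': -0.1021, 'camera_from_world': [[0.0098, -0.9999, 0.0027, -16.4974], [-0.9934, -0.0101, -0.1144, 611.1195], [0.1144, -0.0016, -0.9934, 797.7178], [0.0, 0.0, 0.0, 1.0]]}
side {'K': [[434.5522, 0.0, 318.8773], [0.0, 434.5522, 238.4366], [0.0, 0.0, 1.0]], 'k1': 0.0172, 'camera_from_world': [[-0.9919, -0.1258, -0.0183, 622.78], [-0.0626, 0.6092, -0.7905, 62.2959], [0.1106, -0.783, -0.6121, 810.158], [0.0, 0.0, 0.0, 1.0]]}
wrist {'K': [[348.6167, 0.0, 318.4564], [0.0, 348.6167, 238.9635], [0.0, 0.0, 1.0]], 'k1': -0.0599, 'tool_from_camera': [[-0.0, -0.9634, -0.2681, 73.6228], [1.0, -0.0002, 0.0006, -1.0732], [-0.0006, -0.2681, 0.9634, -157.6985], [0.0, 0.0, 0.0, 1.0]]}
```

View pics/top0.png

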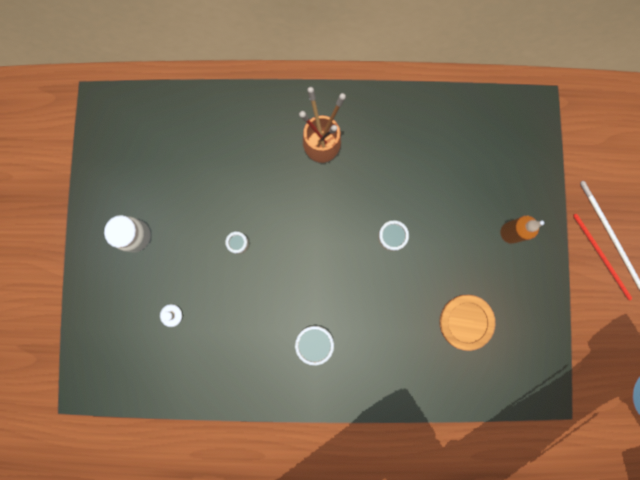

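View pics/side0.png

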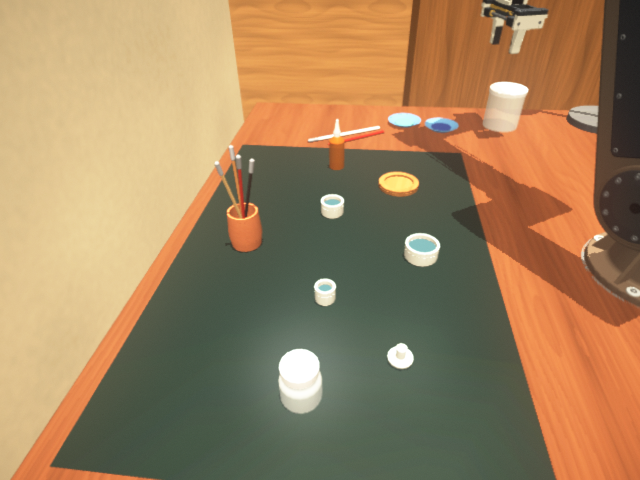

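The top view shows the large dish at (314,345), middle (394,235), small (236,242), lid (171,315) and stand (468,322). The bystanders are the jar (122,232), pot (322,138) and dropper (527,228). The side view agrees.

```bash
cat > h.py <<'E'
import numpy as np,cv2
def cam(c,s=None):
    if "camera_from_world" in c: T=np.array(c["camera_from_world"]);W=np.linalg.inv(T)
    else:
        P=np.eye(4);P[:3,:3]=s["eef_rot"];P[:3,3]=s["tool_pos"];W=P@np.array(c["tool_from_camera"])
    return c["K"],np.array([c["k1"],0,0,0,0.]),W
def ray(cm,uv):
    K,D,W=cm
    n=cv2.undistortPoints(np.array(uv,float).reshape(-1,1,2),K,D)[:,0]
    return W[:3,3],np.c_[n,np.ones(len(n))]@W[:3,:3].T
def plane(cm,uv,z):
    o,d=ray(cm,uv);return o+d*((z-o[2])/d[:,2])[:,None]
def tri(cms,uvs):
    A=np.zeros((3,3));b=np.zeros(3);L=[]
    for cm,uv in zip(cms,uvs):
        o,d=ray(cm,uv);d=d[0]/np.linalg.norm(d[0]);P=np.eye(3)-np.outer(d,d);A+=P;b+=P@o;L.append((P,o))
    x=np.linalg.solve(A,b);return x,[np.linalg.norm(P@(x-o)) for P,o in L]
def project(cm,X):
    K,D,W=cm;T=np.linalg.inv(W)
    return cv2.projectPoints(np.array(X,float).reshape(-1,1,3),cv2.Rodrigues(T[:3,:3])[0],T[:3,3],K,D)[0][:,0]
def blobs(m,amin=100):
    m=cv2.morphologyEx(m.astype(np.uint8)*255,cv2.MORPH_CLOSE,np.ones((3,3)))
    cs,_=cv2.findContours(m,cv2.RETR_EXTERNAL,cv2.CHAIN_APPROX_NONE);out=[]
    for c in cs:
        M=cv2.moments(c)
        if M["m00"]>amin: out.append((M["m10"]/M["m00"],M["m01"]/M["m00"],M["m00"],cv2.boundingRect(c),c))
    return sorted(out,key=lambda b:b[0])
def white(i):
    h=cv2.cvtColor(i,cv2.COLOR_RGB2HSV);return (h[...,2]>135)&(h[...,1]<90)
def wood(i):
    h=cv2.cvtColor(i,cv2.COLOR_RGB2HSV);return (h[...,0]<25)&(h[...,1]>110)&(h[...,2]>90)
E
python3 - <<'E'
import pickle,numpy as np
from h import *
s,d=pickle.load(open("p0.pkl","rb"))
t,q=cam(d["top"]),cam(d["side"])
print(t[2][:3,3],q[2][:3,3])
P=dict(large=((314,345),(422,250),34),middle=((394,235),(332,206),34),small=((236,242),(325,292),34),lid=((171,315),(400,357),32),stand=((468,322),(399,184),14),jar=((122,232),(300,380),70),pot=((322,138),(244,228),80),drop=((527,228),(337,153),130))
B={n:[b for f in(white,wood) for b in blobs(f(d[n]["img"]))] for n in("top","side")}
for k,(a,b,h) in P.items():
    p=[min(B[n],key=lambda z:np.hypot(z[0]-u[0],z[1]-u[1])) for n,u in(("top",a),("side",b))]
    uv=[z[:2] for z in p]
    x,r=tri((t,q),uv)
    print(k,np.round(uv,1).tolist(),[z[3] for z in p],x.round(1),np.round(r,1),plane(t,uv[0],h/2).round(1), "R",np.hypot(x[0],x[1]).round())
E
```

```text
[515.97458783  -9.07341089 862.42728046] [532.03865576 674.71332591 556.58635497]
large [[309.1, 314.2], [421.4, 249.0]] [(241, 232, 132, 161), (404, 233, 37, 34)] [453.6  12.8  30.3] [24.9 24.9] [[477.8  10.1  17. ]] R 454.0
middle [[393.7, 235.0], [331.9, 205.6]] [(379, 220, 31, 31), (320, 194, 25, 25)] [ 615.7 -135.7   18.6] [0.3 0.3] [[ 616.2 -136.    17. ]] R 631.0
small [[235.8, 242.0], [324.8, 291.3]] [(224, 231, 24, 23), (314, 278, 23, 28)] [600.  138.9  22.4] [0.5 0.5] [[601.1 139.8  17. ]] R 616.0
lid [[170.3, 315.4], [400.1, 356.1]] [(159, 304, 23, 24), (387, 343, 27, 26)] [471.8 252.6  11.2] [0.1 0.1] [[472.  251.1  16. ]] R 535.0
stand [[393.7, 235.0], [398.1, 183.4]] [(379, 220, 31, 31), (378, 171, 42, 26)] [ 540.6 -110.6  112.8] [64.6 64.6] [[ 617.4 -137.5    7. ]] R 552.0
jar [[123.4, 232.4], [300.0, 380.4]] [(104, 215, 40, 36), (278, 348, 45, 66)] [612.  331.6  41.5] [1. 1.] [[613.8 334.4  35. ]] R 696.0
pot [[324.7, 30.8], [331.9, 205.6]] [(0, 0, 640, 71), (320, 194, 25, 25)] [719.6  23.4 218.2] [147.1 147.1] [[986.3 -11.9  40. ]] R 720.0
drop [[534.0, 224.9], [342.0, 132.1]] [(526, 220, 18, 11), (308, 119, 72, 23)] [ 618.7 -352.6   98. ] [6.6 6.6] [[ 630.1 -367.7   65. ]] R 712.0
```

```bash
python3 - <<'E'
import pickle,numpy as np
from h import *
s,d=pickle.load(open("p0.pkl","rb"))
t,q=cam(d["top"]),cam(d["side"])
h={n:cv2.cvtColor(d[n]["img"],cv2.COLOR_RGB2HSV) for n in d}
for n in("top","side"):
  for nm,f in(("w",(h[n][...,2]>165)&(h[n][...,1]<70)),("o",(h[n][...,0]<20)&(h[n][...,1]>140)&(h[n][...,2]>110))):
    print(n,nm,[(round(b[0],1),round(b[1],1),b[3]) for b in blobs(f,60) if b[3][2]<90])
for nm,a,b,z in(("large",(314.5,345),(421.5,249.3),17),("stand",(468,322.5),(398.4,183.6),7),("pot",(322,145),(244,228),40),("drop",(527,228),(337,153),65)):
    print(nm,tri((t,q),(a,b)),plane(t,a,z))
E
```

```text
top w [(122.9, 232.3, (104, 215, 39, 35)), (170.5, 315.2, (160, 304, 22, 23)), (235.7, 241.9, (225, 231, 22, 23)), (314.0, 345.5, (294, 326, 40, 40)), (393.6, 234.9, (379, 220, 30, 30)), (534.4, 224.9, (529, 221, 15, 10)), (611.8, 234.5, (581, 181, 59, 108))]
top o []
side w [(299.8, 380.3, (278, 348, 44, 66)), (324.5, 291.3, (314, 278, 22, 28)), (332.0, 205.4, (320, 194, 24, 25)), (342.0, 132.1, (308, 119, 72, 23)), (400.1, 356.1, (387, 343, 27, 26)), (403.8, 118.9, (388, 112, 33, 15)), (421.4, 248.9, (405, 233, 35, 34)), (497.3, 22.6, (492, 17, 12, 22)), (506.5, 104.5, (486, 82, 43, 49)), (524.1, 28.3, (510, 15, 37, 38)), (585.1, 114.2, (569, 106, 29, 20)), (632.9, 291.2, (626, 286, 14, 11))]
side o [(241.8, 215.9, (220, 149, 42, 103)), (399.3, 184.9, (379, 172, 40, 25))]
large (array([4.26010190e+02, 3.02933933e-01, 1.85547583e+01]), [np.float64(0.3182711585632021), np.float64(0.31827115856320815)]) [[4.25524552e+02 3.42965598e-01 1.70000000e+01]]
stand (array([ 464.53163567, -268.51492066,    5.46865355]), [np.float64(0.3245788760685793), np.float64(0.3245788760686508)]) [[ 464.29930866 -268.04181642    7.        ]]
pot (array([776.218181  ,  -8.42048325,  36.17553564]), [np.float64(4.9278215574653395), np.float64(4.927821557465135)]) [[769.91911959  -9.02737311  40.        ]]
drop (array([ 627.65855946, -370.2748248 ,   30.1185836 ]), [np.float64(1.761287566647639), np.float64(1.7612875666476129)]) [[ 624.68032482 -355.18240826   65.        ]]
```

Request:
step_arm:
  moves: [2.25,3.15,0,0,0,0,0,2.25,3.15,0,0,0,0,0,2.25,3.15,0,0,0,0,0,2.25,3.15,0,0,0,0,0,2.25,3.15,0,0,0,0,0,2.25,3.15,0,0,0,0,0,2.25,3.15,0,0,0,0,0,2.25,3.15,0,0,0,0,0,2.25,3.15,0,0,0,0,0,2.25,3.15,0,0,0,0,0,2.25,3.15,0,0,0,0,0,2.25,3.15,0,0,0,0,0,0,0,-3,0,0,0,0,0,0,-3,0,0,0,0,0,0,-2.5,0,0,0,0,0,0,0,0,0,0,0,0,0,0,0,0,0,0]

```text
clock: 1.57
tool_pos: [463.4, -268.4, 140.9]
eef_rot: [[-0.958, -0.288, -0.003], [-0.288, 0.958, 0.0], [0.003, 0.001, -1.0]]
wrist_force: [0.8, 0.3, 0.9]
finger_gap: 1.001
grasp_force: 0.0
```

```bash
cat > look.py <<'E'
import sys,pickle,cv2,numpy as np
from cell import ctrl
def look(n):
    s=ctrl.read_state();c=ctrl.read_camera("wrist");pickle.dump((s,c),open(n+".pkl","wb"));cv2.imwrite(f"pics/{n}.png",c["img"][:,:,::-1])
    return s,c
if __name__=="__main__":
    s,c=look(sys.argv[1]);print(s["clock"],s["tool_pos"].round(2),s["eef_rot"].round(3).tolist(),s["wrist_force"].round(1),s["finger_gap"])
E
python3 look.py stA
```

```text
1.5667 [ 463.42 -268.37  140.92] [[-0.958, -0.288, -0.003], [-0.288, 0.958, 0.0], [0.003, 0.001, -1.0]] [0.8 0.3 0.9] 1.0009740221000902
```

View pics/stA.png

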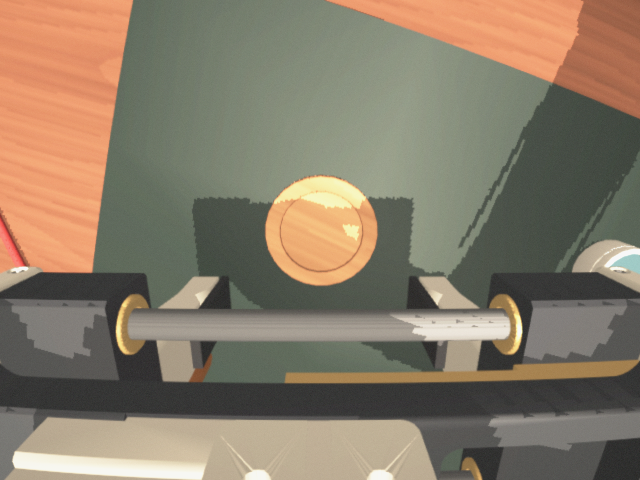

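The stand is centred at about (321,231) in the wrist view, unobstructed. I'll take a second stand view, then two views of the large dish.

Request:
step_arm:
  moves: [1.5,2,0,0,0,0,0,1.5,2,0,0,0,0,0,0,0,0,0,0,0,0,0,0,0,0,0,0,0]

```text
clock: 1.95
tool_pos: [495.9, -228.2, 143.7]
eef_rot: [[-0.957, -0.289, 0.003], [-0.289, 0.957, -0.001], [-0.003, -0.002, -1.0]]
wrist_force: [-0.5, -0.5, 1.2]
finger_gap: 0.999
grasp_force: 0.0
```

```bash
python3 look.py stB
```

```text
1.95 [ 495.91 -228.23  143.72] [[-0.957, -0.289, 0.003], [-0.289, 0.957, -0.001], [-0.003, -0.002, -1.0]] [-0.5 -0.5  1.2] 0.9993441281018446
```

Request:
step_arm:
  moves: [-0.7,3.8,0,0,0,0,0,-0.7,3.8,0,0,0,0,0,-0.7,3.8,0,0,0,0,0,-0.7,3.8,0,0,0,0,0,-0.7,3.8,0,0,0,0,0,-0.7,3.8,0,0,0,0,0,0,0,0,0,0,0,0,0,0,0,0,0,0,0,0,0,0,0,0,0,0]

```text
clock: 2.75
tool_pos: [452.5, -0.6, 142.4]
eef_rot: [[-0.958, -0.288, 0.001], [-0.288, 0.958, 0.0], [-0.001, 0.0, -1.0]]
wrist_force: [0.0, -0.4, -0.6]
finger_gap: 1.002
grasp_force: 0.0
```

```bash
python3 look.py laA
```

```text
2.75 [452.46  -0.57 142.4 ] [[-0.958, -0.288, 0.001], [-0.288, 0.958, 0.0], [-0.001, 0.0, -1.0]] [ 0.  -0.4 -0.6] 1.0023407607034296
```

Request:
step_arm:
  moves: [-0.8,2,0,0,0,0,0,-0.8,2,0,0,0,0,0,0,0,0,0,0,0,0,0,0,0,0,0,0,0]

```text
clock: 3.13
tool_pos: [436.3, 38.8, 141.8]
eef_rot: [[-0.958, -0.287, 0.0], [-0.287, 0.958, 0.0], [-0.0, -0.0, -1.0]]
wrist_force: [0.2, 0.3, -0.4]
finger_gap: 1.002
grasp_force: 0.0
```

```bash
python3 look.py laB; python3 -c "
import cv2,numpy as np
a=[cv2.resize(cv2.imread(f'pics/{n}.png')[60:300,160:560],(400,240)) for n in('laA','laB')]
cv2.imwrite('pics/la2.png',np.vstack(a))"
```

```text
3.1333 [436.3   38.76 141.75] [[-0.958, -0.287, 0.0], [-0.287, 0.958, 0.0], [-0.0, -0.0, -1.0]] [ 0.2  0.3 -0.4] 1.0017329580939927
```

View pics/la2.png

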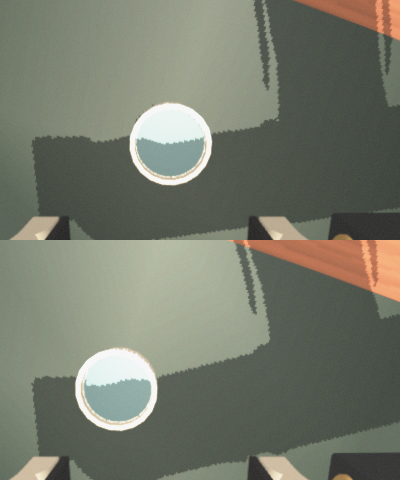

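Large dish is round and clear in both views, at about (331,203) and (276,208). I'll fit rim circles from two views.

```bash
cat > fit.py <<'E'
import pickle,sys
from h import *
from scipy.optimize import least_squares
def mask(i,kind):
    h=cv2.cvtColor(i,cv2.COLOR_RGB2HSV).astype(int)
    if kind=="wood": return (h[...,0]<25)&(h[...,1]>75)
    return (h[...,2]>165)&(h[...,1]<75)
def rim(n,kind,near,z,far=True):
    s,c=pickle.load(open(n+".pkl","rb"));cm=cam(c,s)
    u=project(cm,[*near,z])[0]
    m=mask(c["img"],kind).astype(np.uint8)
    m[int(u[1])+100:]=0
    bs=[b for b in blobs(m>0,300) if cv2.pointPolygonTest(cv2.convexHull(b[4]),(float(u[0]),float(u[1])),False)>=0]
    b=max(bs,key=lambda b:b[2]);return cm,cv2.convexHull(b[4],returnPoints=True)[:,0].astype(float) if kind!="wood" else b[4][:,0].astype(float),b[3]
def circ(cm,pts,z,near):
    P=plane(cm,pts,z)[:,:2];o=cm[2][:2,3];c=np.array(near,float)
    for _ in range(4):
        d=c-o;d/=np.linalg.norm(d)+1e-9
        Q=P[(P-c)@d>0 ] if np.linalg.norm(c-o)>15 else P
        r=least_squares(lambda p:np.hypot(*(Q-p[:2]).T)-p[2],[*c,30],loss="soft_l1",f_scale=.5);c=r.x[:2]
    return r.x,np.sqrt(np.mean(r.fun**2)),len(Q)
def two(a,b,kind,near,z0):
    V=[rim(n,kind,near,z0) for n in(a,b)]
    C=lambda z:[circ(cm,p,z,near)[0] for cm,p,_ in V]
    f=lambda z:(lambda q:q[0][:2]-q[1][:2])(C(z))
    d0,d1=f(z0),f(z0+10);g=(d1-d0)/10;z=z0-(d0@g)/(g@g)
    q=C(z0);print(a,b,"bbox",[v[2] for v in V],"height",round(z,1),"at z0:",[x.round(1).tolist() for x in q],"mean",((q[0]+q[1])/2).round(1))
if __name__=="__main__":
    a=sys.argv;two(a[1],a[2],a[3],(float(a[4]),float(a[5])),float(a[6]))
E
python3 fit.py stA stB wood 464 -268 14; python3 fit.py laA laB white 426 0 34
```

```text
stA stB bbox [(265, 175, 113, 111), (229, 120, 116, 118)] height 12.8 at z0: [[463.1, -267.1, 47.4], [463.1, -266.8, 47.5]] mean [ 463.1 -266.9   47.4]
laA laB bbox [(290, 161, 82, 84), (235, 13, 176, 238)] height 33.5 at z0: [[425.0, -0.2, 31.7], [424.7, -0.2, 32.0]] mean [ 4.248e+02 -2.000e-01  3.180e+01]
```

Request:
step_arm:
  moves: [-0.57,-1.98,0,0,0,0,0,-0.57,-1.99,0,0,0,0,0,0,0,-3,0,0,0,0,0,0,-3,0,0,0,0,0,0,-3,0,0,0,0,0,0,-2,0,0,0,0,0,0,-1.2,0,0,0,0,0,0,-0.7,0,0,0,0,0,0,0,0,0,0,0,0,0,0,0,0,0,0]

```text
clock: 4.02
tool_pos: [425.0, -0.8, 12.7]
eef_rot: [[-0.958, -0.287, -0.0], [-0.287, 0.958, -0.0], [0.001, -0.0, -1.0]]
wrist_force: [0.8, 0.6, 1.1]
finger_gap: 1.0
grasp_force: 0.0
```

Request:
step_arm:
  moves: [0,0,0,0,0,0,1,0,0,0,0,0,0,1,0,0,0,0,0,0,1,0,0,0,0,0,0,1,0,0,0,0,0,0,1,0,0,0,0,0,0,1,0,0,0,0,0,0,1,0,0,0,0,0,0,1]
  grip_force: 15

```text
clock: 4.68
tool_pos: [425.2, 0.1, 13.1]
eef_rot: [[-0.958, -0.288, 0.001], [-0.288, 0.958, 0.0], [-0.001, 0.0, -1.0]]
wrist_force: [-1.6, 0.6, 7.6]
finger_gap: 0.731
grasp_force: 15.0
```

Request:
step_arm:
  moves: [0,0,1,0,0,0,1,0,0,2,0,0,0,1,0,0,2.5,0,0,0,1,0,0,2.5,0,0,0,1,0.43,-2.96,0,0,0,0,1,0.43,-2.96,0,0,0,0,1,0.43,-2.96,0,0,0,0,1,0.43,-2.96,0,0,0,0,1,0.43,-2.96,0,0,0,0,1,0.43,-2.96,0,0,0,0,1,0.43,-2.96,0,0,0,0,1,0.43,-2.96,0,0,0,0,1,0.39,-2.99,0,0,0,0,1,0,0,0,0,0,0,1,0,0,0,0,0,0,1,0,0,0,0,0,0,1]

```text
clock: 6.02
tool_pos: [462.3, -266.7, 92.0]
eef_rot: [[-0.958, -0.287, -0.001], [-0.287, 0.958, 0.001], [0.001, 0.001, -1.0]]
wrist_force: [0.9, 0.4, -1.2]
finger_gap: 0.725
grasp_force: 15.0
```

```bash
python3 look.py ha
```

```text
6.0167 [ 462.27 -266.67   92.01] [[-0.958, -0.287, -0.001], [-0.287, 0.958, 0.001], [0.001, 0.001, -1.0]] [ 0.9  0.4 -1.2] 0.7250210603389946
```

View pics/ha.png

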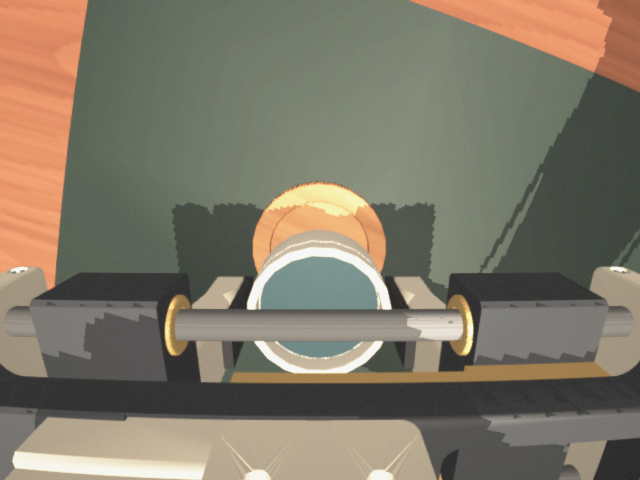

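The large dish is held level at (319,310), and its midline lines up with the stand ring at column 320. I'll lower it.

Request:
step_arm:
  moves: [0,0,-2,0,0,0,1,0,0,-2,0,0,0,1,0,0,-1.3,0,0,0,1,0,0,-0.6,0,0,0,1,0,0,-0.3,0,0,0,1,0,0,-0.3,0,0,0,1,0,0,-0.2,0,0,0,1,0,0,-0.2,0,0,0,1,0,0,-0.15,0,0,0,1,0,0,-0.1,0,0,0,1,0,0,-0.05,0,0,0,1,0,0,0,0,0,0,1,0,0,0,0,0,0,1]

```text
clock: 7.15
tool_pos: [463.3, -266.9, 21.2]
eef_rot: [[-0.958, -0.288, 0.001], [-0.288, 0.958, -0.0], [-0.001, -0.0, -1.0]]
wrist_force: [-0.9, 2.1, 4.8]
finger_gap: 0.735
grasp_force: 15.0
```

Request:
step_arm:
  moves: [0,0,0,0,0,0,0.2,0,0,0,0,0,0,0.1,0,0,0,0,0,0,0,0,0,0,0,0,0,0,0,0,0,0,0,0,0,0,0,0,0,0,0,0,0,0,1,0,0,0,0,0,0,2.5,0,0,0,0,0,0,3,0,0,0,0,0,0,3,0,0,0,0,0,0,2.5,0,0,0,0,0,0,0,0,0,0,0,0,0,0,0,0,0,0,0]

```text
invalid input
```

```bash
python3 look.py plA
```

```text
7.15 [ 463.27 -266.94   21.16] [[-0.958, -0.288, 0.001], [-0.288, 0.958, -0.0], [-0.001, -0.0, -1.0]] [-0.9  2.1  4.8] 0.7349377046472635
```

Request:
step_arm:
  moves: [1.5,2,0,0,0,0,0,1.5,2,0,0,0,0,0,0,0,0,0,0,0,0,0,0,0,0,0,0,0]

```text
clock: 7.53
tool_pos: [493.7, -226.7, 20.8]
eef_rot: [[-0.958, -0.288, 0.001], [-0.288, 0.958, 0.0], [-0.001, -0.0, -1.0]]
wrist_force: [1.1, -0.3, 0.5]
finger_gap: 0.999
grasp_force: 0.8
```

```bash
python3 look.py plB; python3 fit.py plA plB white 463 -267 42;python3 fit.py plA plB wood 463 -267 14
```

```text
7.5333 [ 493.66 -226.65   20.79] [[-0.958, -0.288, 0.001], [-0.288, 0.958, 0.0], [-0.001, -0.0, -1.0]] [ 1.1 -0.3  0.5] 0.9986345089568281Traceback (most recent call last):
  File "fit.py", line 29, in <module>
    a=sys.argv;two(a[1],a[2],a[3],(float(a[4]),float(a[5])),float(a[6]))
               ~~~^^^^^^^^^^^^^^^^^^^^^^^^^^^^^^^^^^^^^^^^^^^^^^^^^^^^^^
  File "fit.py", line 23, in two
    V=[rim(n,kind,near,z0) for n in(a,b)]
       ~~~^^^^^^^^^^^^^^^^
  File "fit.py", line 14, in rim
    b=max(bs,key=lambda b:b[2]);return cm,cv2.convexHull(b[4],returnPoints=True)[:,0].astype(float) if kind!="wood" else b[4][:,0].astype(float),b[3]
ValueError: max() iterable argument is empty
Traceback (most recent call last):
  File "fit.py", line 29, in <module>
    a=sys.argv;two(a[1],a[2],a[3],(float(a[4]),float(a[5])),float(a[6]))
               ~~~^^^^^^^^^^^^^^^^^^^^^^^^^^^^^^^^^^^^^^^^^^^^^^^^^^^^^^
  File "fit.py", line 23, in two
    V=[rim(n,kind,near,z0) for n in(a,b)]
       ~~~^^^^^^^^^^^^^^^^
  File "fit.py", line 14, in rim
    b=max(bs,key=lambda b:b[2]);return cm,cv2.convexHull(b[4],returnPoints=True)[:,0].astype(float) if kind!="wood" else b[4][:,0].astype(float),b[3]
ValueError: max() iterable argument is empty
```

View pics/plA.png

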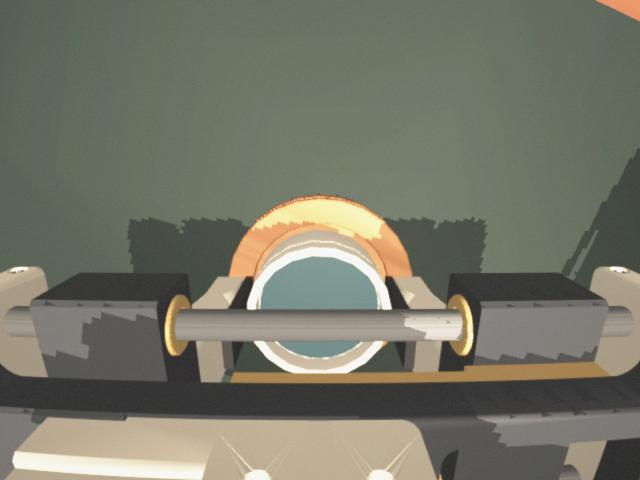

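That batch was my mistake. The release call was malformed and refused, but the sideways move queued after it still ran at low height, so it may have dragged the dish. I'll look before moving again.

```bash
python3 - <<'E'
from cell import ctrl
import cv2,numpy as np
a=ctrl.read_camera("top")["img"][250:400,380:580];b=ctrl.read_camera("side")["img"][120:270,310:510]
cv2.imwrite("pics/bad.png",np.hstack([cv2.resize(x,None,fx=2,fy=2)[:,:,::-1] for x in(a,b)]))
c=ctrl.read_camera("wrist")["img"];cv2.imwrite("pics/badw.png",c[:,:,::-1])
E
```

```text
(no output)
```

View pics/bad.png

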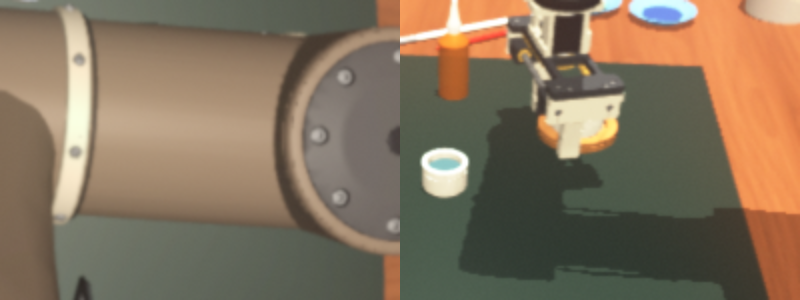

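View pics/badw.png

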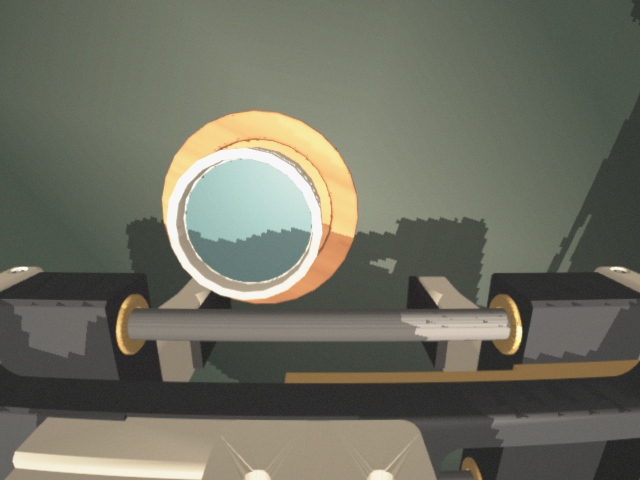

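The dish is still sitting in the recess, at (245,225) inside the stand ring at (260,205), and appears level. I'll raise the arm straight up and measure from there.

Request:
step_arm:
  moves: [0,0,1,0,0,0,0,0,0,3,0,0,0,0,0,0,4,0,0,0,0,0,0,4,0,0,0,0,0,0,0,0,0,0,0,0,0,0,0,0,0,0]

```text
clock: 8.23
tool_pos: [493.9, -227.1, 143.7]
eef_rot: [[-0.958, -0.287, 0.005], [-0.287, 0.958, -0.0], [-0.005, -0.002, -1.0]]
wrist_force: [-0.4, -0.1, -1.9]
finger_gap: 1.0
grasp_force: 0.0
```

```bash
python3 look.py plB
```

```text
8.2333 [ 493.89 -227.14  143.72] [[-0.958, -0.287, 0.005], [-0.287, 0.958, -0.0], [-0.005, -0.002, -1.0]] [-0.4 -0.1 -1.9] 0.9998262917500713
```

Request:
step_arm:
  moves: [-1.5,-2,0,0,0,0,0,-1.5,-2,0,0,0,0,0,0,0,0,0,0,0,0,0,0,0,0,0,0,0]

```text
clock: 8.62
tool_pos: [461.1, -267.3, 139.3]
eef_rot: [[-0.958, -0.286, -0.003], [-0.286, 0.958, 0.001], [0.003, 0.002, -1.0]]
wrist_force: [-0.3, 0.3, -0.8]
finger_gap: 1.0
grasp_force: 0.0
```

```bash
python3 look.py plA; python3 fit.py plA plB white 463 -267 42;python3 fit.py plA plB wood 463 -267 14; python3 -c "
import cv2,numpy as np
a=[cv2.imread(f'pics/{n}.png')[80:330,170:470] for n in('plA','plB')]
cv2.imwrite('pics/pl2.png',np.hstack(a))"
```

```text
8.6167 [ 461.15 -267.29  139.29] [[-0.958, -0.286, -0.003], [-0.286, 0.958, 0.001], [0.003, 0.002, -1.0]] [-0.3  0.3 -0.8] 1.0000523986636667
plA plB bbox [(277, 195, 84, 89), (226, 71, 183, 158)] height 72.9 at z0: [[463.0, -267.6, 31.7], [455.0, -269.5, 39.8]] mean [ 459.  -268.5   35.7]
plA plB bbox [(263, 177, 113, 112), (227, 122, 116, 117)] height 13.7 at z0: [[463.1, -267.1, 47.3], [463.0, -266.9, 47.4]] mean [ 463.1 -267.    47.4]
```

View pics/pl2.png

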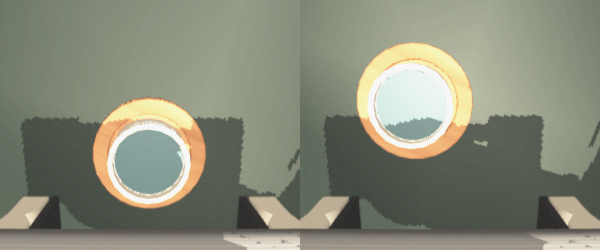

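The dish is seated in the ring in both crops. The bad fit for view B comes from the white mask leaking into table glare, so I'll tighten the mask.

```bash
sed -i 's/(h\[...,2\]>165)&(h\[...,1\]<75)/(h[...,2]>205)\&(h[...,1]<50)/' fit.py; python3 fit.py plA plB white 463 -267 42; python3 fit.py laA laB white 425 0 34
```

```text
plA plB bbox [(277, 200, 84, 84), (237, 143, 87, 86)] height 43.6 at z0: [[462.9, -267.6, 31.6], [462.5, -267.6, 32.0]] mean [ 462.7 -267.6   31.8]
laA laB bbox [(290, 162, 82, 83), (236, 168, 81, 83)] height 32.2 at z0: [[424.8, -0.3, 31.5], [424.4, -0.1, 31.9]] mean [ 4.246e+02 -2.000e-01  3.170e+01]
```

Request:
step_arm:
  moves: [3.8,1.6,0,0,0,0,0,3.8,1.6,0,0,0,0,0,3.8,1.6,0,0,0,0,0,3.8,1.6,0,0,0,0,0,2,3.5,0,0,0,0,0,1,3.5,0,0,0,0,0,0,0,0,0,0,0,0,0,0,0,0,0,0,0,0,0,0,0,0,0,0]

```text
clock: 9.42
tool_pos: [644.7, -132.0, 139.6]
eef_rot: [[-0.957, -0.289, -0.002], [-0.289, 0.957, -0.0], [0.002, 0.0, -1.0]]
wrist_force: [0.2, -1.0, 0.7]
finger_gap: 0.996
grasp_force: 0.0
```

```bash
python3 look.py miA
```

```text
9.4167 [ 644.71 -132.02  139.65] [[-0.957, -0.289, -0.002], [-0.289, 0.957, -0.0], [0.002, 0.0, -1.0]] [ 0.2 -1.   0.7] 0.9963904198569359
```

Request:
step_arm:
  moves: [-1.5,2,0,0,0,0,0,-1.5,2,0,0,0,0,0,0,0,0,0,0,0,0,0,0,0,0,0,0,0]

```text
clock: 9.8
tool_pos: [614.3, -93.2, 141.2]
eef_rot: [[-0.958, -0.288, 0.001], [-0.288, 0.958, 0.0], [-0.0, -0.0, -1.0]]
wrist_force: [-0.2, -0.2, 0.7]
finger_gap: 0.997
grasp_force: 0.0
```

```bash
python3 look.py miB; python3 fit.py miA miB white 616 -136 34
```

```text
9.8 [614.27 -93.17 141.17] [[-0.958, -0.288, 0.001], [-0.288, 0.958, 0.0], [-0.0, -0.0, -1.0]] [-0.2 -0.2  0.7] 0.9966465058412664
miA miB bbox [(296, 165, 66, 67), (238, 187, 64, 66)] height 34.4 at z0: [[612.4, -134.9, 24.9], [612.6, -134.8, 24.8]] mean [ 612.5 -134.8   24.8]
```

Large dish is confirmed home: centre (462.7,-267.6), with its rim height measured at 43.6 mm against 42 expected. Middle dish is at (612.5,-134.8).

Request:
step_arm:
  moves: [-0.13,-2.1,0,0,0,0,0,-0.13,-2.1,0,0,0,0,0,0,0,-3,0,0,0,0,0,0,-3,0,0,0,0,0,0,-3,0,0,0,0,0,0,-2,0,0,0,0,0,0,-1,0,0,0,0,0,0,-0.6,0,0,0,0,0,0,0,0,0,0,0,0,0,0,0,0,0,0]

```text
clock: 10.68
tool_pos: [613.3, -135.2, 15.4]
eef_rot: [[-0.958, -0.288, 0.001], [-0.288, 0.958, -0.0], [-0.001, -0.001, -1.0]]
wrist_force: [-0.0, -0.5, 0.7]
finger_gap: 1.0
grasp_force: 0.0
```

Request:
step_arm:
  moves: [0,0,0,0,0,0,1,0,0,0,0,0,0,1,0,0,0,0,0,0,1,0,0,0,0,0,0,1,0,0,0,0,0,0,1,0,0,0,0,0,0,1,0,0,0,0,0,0,1,0,0,0,0,0,0,1]
  grip_force: 15

```text
clock: 11.35
tool_pos: [612.5, -134.8, 14.8]
eef_rot: [[-0.958, -0.288, 0.0], [-0.288, 0.958, 0.0], [-0.0, -0.0, -1.0]]
wrist_force: [-1.3, 0.9, 3.0]
finger_gap: 0.568
grasp_force: 15.0
```

Request:
step_arm:
  moves: [0,0,1,0,0,0,1,0,0,2.5,0,0,0,1,0,0,3,0,0,0,1,0,0,2.5,0,0,0,1,-2.5,-2.21,0,0,0,0,1,-2.5,-2.21,0,0,0,0,1,-2.5,-2.21,0,0,0,0,1,-2.5,-2.21,0,0,0,0,1,-2.5,-2.21,0,0,0,0,1,-2.48,-2.22,0,0,0,0,1,0,0,0,0,0,0,1,0,0,0,0,0,0,1,0,0,0,0,0,0,1]

```text
clock: 12.43
tool_pos: [462.9, -267.8, 105.2]
eef_rot: [[-0.958, -0.287, 0.001], [-0.287, 0.958, -0.0], [-0.001, -0.001, -1.0]]
wrist_force: [1.1, 0.8, -0.5]
finger_gap: 0.562
grasp_force: 15.0
```

```bash
python3 look.py hb
```

```text
12.4333 [ 462.94 -267.81  105.2 ] [[-0.958, -0.287, 0.001], [-0.287, 0.958, -0.0], [-0.001, -0.001, -1.0]] [ 1.1  0.8 -0.5] 0.5619735772338983
```

View pics/hb.png

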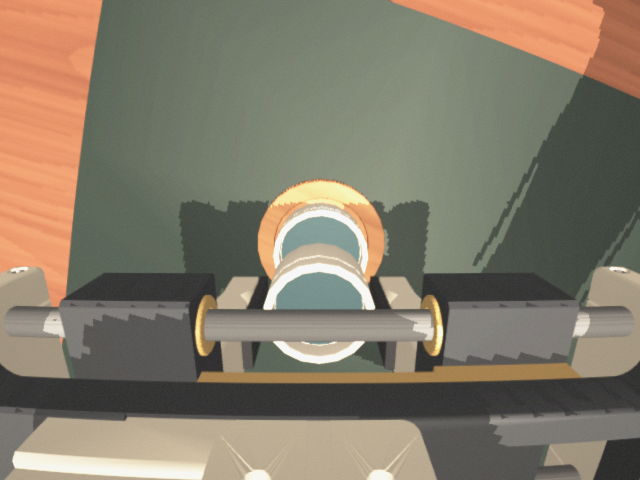

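The middle dish is held level at column 320, and the large dish beneath is at column 321. I'll lower it.

Request:
step_arm:
  moves: [0,0,-2,0,0,0,1,0,0,-1.5,0,0,0,1,0,0,-0.8,0,0,0,1,0,0,-0.4,0,0,0,1,0,0,-0.3,0,0,0,1,0,0,-0.3,0,0,0,1,0,0,-0.2,0,0,0,1,0,0,-0.15,0,0,0,1,0,0,-0.1,0,0,0,1,0,0,-0.05,0,0,0,1,0,0,0,0,0,0,1,0,0,0,0,0,0,1]

```text
clock: 13.48
tool_pos: [462.7, -267.7, 46.8]
eef_rot: [[-0.958, -0.288, 0.0], [-0.288, 0.958, -0.0], [-0.0, -0.0, -1.0]]
wrist_force: [-0.8, -0.4, 0.3]
finger_gap: 0.564
grasp_force: 15.0
```

Now release only. I'll check the result before lifting.

Request:
step_arm:
  moves: [0,0,-0.05,0,0,0,1,0,0,0,0,0,0,1,0,0,0,0,0,0,0.35,0,0,0,0,0,0,0.25,0,0,0,0,0,0,0.1,0,0,0,0,0,0,0,0,0,0,0,0,0,0,0,0,0,0,0,0,0]

```text
clock: 14.15
tool_pos: [462.7, -267.5, 46.0]
eef_rot: [[-0.958, -0.288, -0.0], [-0.288, 0.958, 0.0], [0.0, 0.0, -1.0]]
wrist_force: [0.0, -0.4, -0.0]
finger_gap: 0.955
grasp_force: 0.0
```

Request:
step_arm:
  moves: [0,0,1,0,0,0,0,0,0,3,0,0,0,0,0,0,3,0,0,0,0,0,0,3,0,0,0,0,0,0,0,0,0,0,0,0,0,0,0,0,0,0]

```text
clock: 14.65
tool_pos: [464.0, -267.8, 148.8]
eef_rot: [[-0.958, -0.288, 0.005], [-0.288, 0.958, -0.001], [-0.004, -0.002, -1.0]]
wrist_force: [-0.5, 0.0, -1.6]
finger_gap: 0.998
grasp_force: 0.0
```

```bash
python3 look.py pmA
```

```text
14.65 [ 463.97 -267.83  148.8 ] [[-0.958, -0.288, 0.005], [-0.288, 0.958, -0.001], [-0.004, -0.002, -1.0]] [-0.5  0.  -1.6] 0.9980163431073438
```

Request:
step_arm:
  moves: [1.5,2,0,0,0,0,0,1.5,2,0,0,0,0,0,0,0,0,0,0,0,0,0,0,0,0,0,0,0]

```text
clock: 15.03
tool_pos: [492.5, -226.7, 145.0]
eef_rot: [[-0.957, -0.289, -0.002], [-0.289, 0.957, 0.0], [0.002, 0.001, -1.0]]
wrist_force: [-1.5, 0.6, -0.9]
finger_gap: 0.998
grasp_force: 0.0
```

```bash
python3 look.py pmB; python3 fit.py pmA pmB white 462.7 -267.6 66;  python3 -c "
import cv2,numpy as np
a=[cv2.imread(f'pics/{n}.png')[80:330,170:470] for n in('pmA','pmB')]
cv2.imwrite('pics/pm2.png',np.hstack(a))"
```

```text
15.0333 [ 492.47 -226.67  145.01] [[-0.957, -0.289, -0.002], [-0.289, 0.957, 0.0], [0.002, 0.001, -1.0]] [-1.5  0.6 -0.9] 0.9975300542020965
pmA pmB bbox [(281, 194, 81, 84), (236, 145, 86, 86)] height 56.5 at z0: [[459.8, -269.0, 27.4], [459.2, -266.1, 28.9]] mean [ 459.5 -267.5   28.2]
```

View pics/pm2.png

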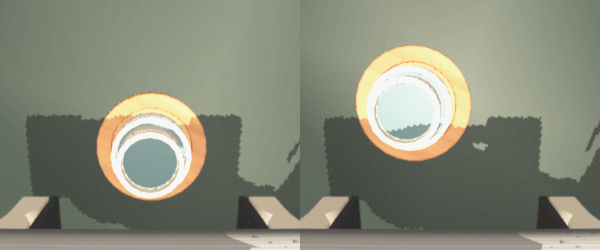

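Middle dish looks nested and level. I'll measure its well rim using the near edge of the hole in the white mask, and move on to the small dish at the same time.

```bash
cat > well.py <<'E'
import sys
from fit import *
def well(n,near,z,R):
    s,c=pickle.load(open(n+".pkl","rb"));cm=cam(c,s)
    m=mask(c["img"],"white").astype(np.uint8)
    cs,_=cv2.findContours(m,cv2.RETR_CCOMP,cv2.CHAIN_APPROX_NONE)
    u=project(cm,[*near,z-6])[0]
    cs=[k for k in cs if cv2.pointPolygonTest(k,(float(u[0]),float(u[1])),False)>0]
    k=min(cs,key=cv2.contourArea);P=plane(cm,cv2.convexHull(k)[:,0].astype(float),z)[:,:2];o=cm[2][:2,3];q=np.array(near,float)
    for _ in range(4):
        d=(q-o)/np.linalg.norm(q-o);Q=P[(P-q)@d<0]
        r=least_squares(lambda p:np.hypot(*(Q-p[:2]).T)-R,q,loss="soft_l1",f_scale=.5);q=r.x
    rr=np.hypot(*(Q-q).T);print(n,cv2.boundingRect(k),"centre",q.round(1),"resid",np.std(rr).round(2),len(Q))
if __name__=="__main__":
    a=sys.argv
    for n in a[1].split(","): well(n,(float(a[2]),float(a[3])),float(a[4]),float(a[5]))
E
python3 well.py pmA,pmB 462.7 -267.6 66 21; python3 well.py plA,plB 462.7 -267.6 42 28
```

```text
pmA (292, 217, 56, 56) centre [ 462.7 -268.5] resid 0.15 15
pmB (236, 145, 86, 86) centre [ 451.  -261.5] resid 2.25 17
plA (283, 209, 71, 69) centre [ 463.  -267.6] resid 0.46 14
plB (237, 143, 87, 86) centre [ 458.8 -265. ] resid 1.22 18
```

Request:
step_arm:
  moves: [1.0,3.8,0,0,0,0,0,1.0,3.8,0,0,0,0,0,1.0,3.8,0,0,0,0,0,1.0,3.8,0,0,0,0,0,1.0,3.8,0,0,0,0,0,1.0,3.8,0,0,0,0,0,1.0,3.8,0,0,0,0,0,1.5,3.8,0,0,0,0,0,1.5,3.8,0,0,0,0,0,1.5,2.4,0,0,0,0,0,0,0,0,0,0,0,0,0,0,0,0,0,0,0,0,0,0,0,0,0,0]

```text
clock: 16.17
tool_pos: [606.9, 137.5, 145.1]
eef_rot: [[-0.958, -0.287, -0.002], [-0.287, 0.958, -0.001], [0.002, -0.0, -1.0]]
wrist_force: [-0.1, -1.1, -0.3]
finger_gap: 0.999
grasp_force: 0.0
```

```bash
python3 look.py smA
```

```text
16.1667 [606.87 137.53 145.12] [[-0.958, -0.287, -0.002], [-0.287, 0.958, -0.001], [0.002, -0.0, -1.0]] [-0.1 -1.1 -0.3] 0.999110206217616
```

Request:
step_arm:
  moves: [-0.5,2,0,0,0,0,0,-0.5,2,0,0,0,0,0,0,0,0,0,0,0,0,0,0,0,0,0,0,0]

```text
clock: 16.55
tool_pos: [597.2, 177.8, 146.3]
eef_rot: [[-0.958, -0.288, 0.0], [-0.288, 0.958, 0.0], [-0.0, 0.0, -1.0]]
wrist_force: [0.7, -0.1, 0.7]
finger_gap: 0.997
grasp_force: 0.0
```

```bash
python3 look.py smB; python3 fit.py smA smB white 598 139 34; python3 well.py smA,smB 598 139 34 14
```

```text
16.55 [597.18 177.79 146.31] [[-0.958, -0.288, 0.0], [-0.288, 0.958, 0.0], [-0.0, 0.0, -1.0]] [ 0.7 -0.1  0.7] 0.9965991638657694
smA smB bbox [(299, 200, 45, 49), (247, 197, 46, 48)] height 32.3 at z0: [[598.0, 135.9, 17.6], [597.7, 136.1, 17.8]] mean [597.9 136.   17.7]
smA (304, 210, 34, 31) centre [598. 136.] resid 0.18 11
smB (254, 206, 33, 31) centre [597.8 136. ] resid 0.36 13
```

Small dish measures (597.9,136.0), with height and radius consistent. Middle dish is home at about (462.7,-268.0).

Request:
step_arm:
  moves: [0.01,-2.12,0,0,0,0,0,0.01,-2.12,0,0,0,0,0,0,0,-3,0,0,0,0,0,0,-3,0,0,0,0,0,0,-3,0,0,0,0,0,0,-2,0,0,0,0,0,0,-1.3,0,0,0,0,0,0,-0.8,0,0,0,0,0,0,0,0,0,0,0,0,0,0,0,0,0,0]

```text
clock: 17.43
tool_pos: [598.1, 135.4, 15.4]
eef_rot: [[-0.958, -0.287, -0.0], [-0.287, 0.958, -0.0], [0.0, -0.0, -1.0]]
wrist_force: [0.1, -0.1, -0.4]
finger_gap: 1.0
grasp_force: 0.0
```

Request:
step_arm:
  moves: [0,0,0,0,0,0,1,0,0,0,0,0,0,1,0,0,0,0,0,0,1,0,0,0,0,0,0,1,0,0,0,0,0,0,1,0,0,0,0,0,0,1,0,0,0,0,0,0,1,0,0,0,0,0,0,1,0,0,0,0,0,0,1]
  grip_force: 12

```text
clock: 18.18
tool_pos: [597.9, 136.1, 15.1]
eef_rot: [[-0.958, -0.288, 0.0], [-0.288, 0.958, 0.0], [-0.0, -0.0, -1.0]]
wrist_force: [0.2, -0.1, 0.0]
finger_gap: 0.408
grasp_force: 12.0
```

Request:
step_arm:
  moves: [0,0,1,0,0,0,1,0,0,3,0,0,0,1,0,0,4,0,0,0,1,0,0,3,0,0,0,1,-1.23,-3.67,0,0,0,0,1,-1.23,-3.67,0,0,0,0,1,-1.23,-3.67,0,0,0,0,1,-1.23,-3.67,0,0,0,0,1,-1.23,-3.67,0,0,0,0,1,-1.23,-3.67,0,0,0,0,1,-1.23,-3.67,0,0,0,0,1,-1.23,-3.67,0,0,0,0,1,-1.23,-3.67,0,0,0,0,1,-1.23,-3.67,0,0,0,0,1,-1.22,-3.7,0,0,0,0,1]

```text
clock: 19.43
tool_pos: [461.7, -269.5, 126.0]
eef_rot: [[-0.958, -0.288, 0.001], [-0.288, 0.958, -0.0], [-0.001, -0.0, -1.0]]
wrist_force: [0.7, 0.5, -0.9]
finger_gap: 0.409
grasp_force: 12.0
```

Request:
step_arm:
  moves: [0,0,0,0,0,0,1,0,0,0,0,0,0,1,0,0,0,0,0,0,1,0,0,0,0,0,0,1]

```text
clock: 19.77
tool_pos: [463.0, -267.3, 125.4]
eef_rot: [[-0.958, -0.288, 0.0], [-0.288, 0.958, 0.0], [-0.0, -0.0, -1.0]]
wrist_force: [-0.2, -0.4, -1.3]
finger_gap: 0.405
grasp_force: 12.0
```

```bash
python3 look.py hc
```

```text
19.7667 [ 462.98 -267.32  125.41] [[-0.958, -0.288, 0.0], [-0.288, 0.958, 0.0], [-0.0, -0.0, -1.0]] [-0.2 -0.4 -1.3] 0.4046177988608799
```

View pics/hc.png

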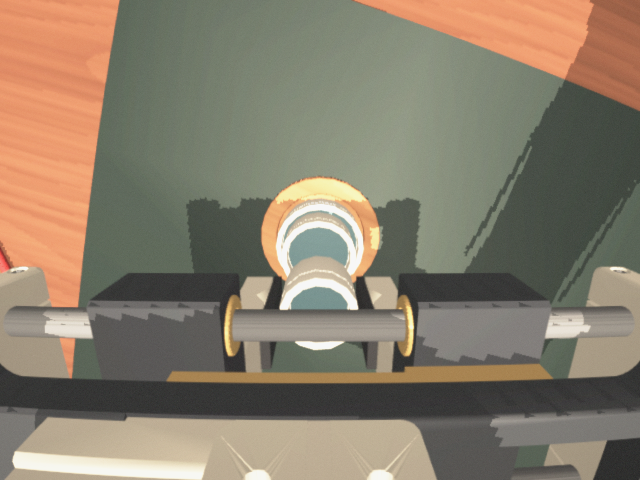

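Small dish is held at column 320 and the middle well beneath it is at 318, within about 1 mm. I'll lower it.

Request:
step_arm:
  moves: [0,0,-2,0,0,0,1,0,0,-1.2,0,0,0,1,0,0,-0.7,0,0,0,1,0,0,-0.4,0,0,0,1,0,0,-0.3,0,0,0,1,0,0,-0.3,0,0,0,1,0,0,-0.2,0,0,0,1,0,0,-0.15,0,0,0,1,0,0,-0.1,0,0,0,1,0,0,-0.05,0,0,0,1,0,0,-0.05,0,0,0,1,0,0,0,0,0,0,1,0,0,0,0,0,0,1]

```text
clock: 20.9
tool_pos: [462.7, -268.1, 71.0]
eef_rot: [[-0.958, -0.288, 0.0], [-0.288, 0.958, -0.0], [-0.0, -0.0, -1.0]]
wrist_force: [-1.4, 0.8, 4.0]
finger_gap: 0.413
grasp_force: 12.0
```

Contact is at the seated height (dish bottom at about 56). I'll release it.

Request:
step_arm:
  moves: [0,0,0,0,0,0,0.5,0,0,0,0,0,0,0.35,0,0,0,0,0,0,0.2,0,0,0,0,0,0,0.05,0,0,0,0,0,0,0,0,0,0,0,0,0,0,0,0,0,0,0,0,0]

```text
clock: 21.48
tool_pos: [462.6, -268.0, 70.5]
eef_rot: [[-0.958, -0.288, -0.0], [-0.288, 0.958, 0.0], [0.0, 0.0, -1.0]]
wrist_force: [0.1, -1.1, 0.4]
finger_gap: 0.882
grasp_force: 0.0
```

Request:
step_arm:
  moves: [0,0,1,0,0,0,0,0,0,2,0,0,0,0,0,0,3,0,0,0,0,0,0,3,0,0,0,0,0,0,0,0,0,0,0,0,0,0,0,0,0,0,0,0,0,0,0,0,0]

```text
clock: 22.07
tool_pos: [462.5, -267.8, 161.0]
eef_rot: [[-0.958, -0.288, 0.001], [-0.288, 0.958, 0.0], [-0.001, -0.0, -1.0]]
wrist_force: [0.0, -0.4, -0.8]
finger_gap: 1.002
grasp_force: 0.0
```

```bash
python3 look.py psA
```

```text
22.0667 [ 462.53 -267.82  160.99] [[-0.958, -0.288, 0.001], [-0.288, 0.958, 0.0], [-0.001, -0.0, -1.0]] [ 0.  -0.4 -0.8] 1.001943046963078
```

Request:
step_arm:
  moves: [1.5,0,0,0,0,0,0,1.5,0,0,0,0,0,0,0,0,0,0,0,0,0,0,0,0,0,0,0,0]

```text
clock: 22.45
tool_pos: [492.3, -267.7, 159.2]
eef_rot: [[-0.958, -0.288, -0.003], [-0.288, 0.958, 0.001], [0.002, 0.001, -1.0]]
wrist_force: [-0.1, 0.4, -0.5]
finger_gap: 1.001
grasp_force: 0.0
```

```bash
python3 look.py psB; python3 well.py psA,psB 462.7 -268 90 14; python3 fit.py psA psB wood 463 -267 14; python3 -c "
import cv2,numpy as np
a=[cv2.imread(f'pics/{n}.png')[100:320,220:420] for n in('psA','psB')]
cv2.imwrite('pics/ps2.png',cv2.resize(np.hstack(a),None,fx=2,fy=2))"
```

```text
22.45 [ 492.31 -267.73  159.16] [[-0.958, -0.288, -0.003], [-0.288, 0.958, 0.001], [0.002, 0.001, -1.0]] [-0.1  0.4 -0.5] 1.0008057334710714
psA (299, 233, 39, 39) centre [ 462.6 -268.9] resid 0.19 12
psB (290, 160, 81, 81) centre [ 443.9 -278.6] resid 2.65 13
psA psB bbox [(267, 173, 107, 105), (275, 141, 110, 109)] height 20.1 at z0: [[463.9, -266.8, 46.2], [463.3, -267.0, 47.3]] mean [ 463.6 -266.9   46.7]
```

View pics/ps2.png

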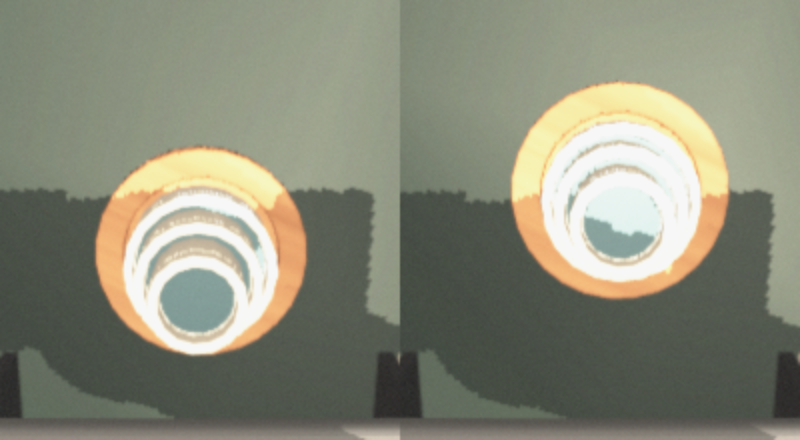

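Small dish is nested, with its well centre at (462.6,-268.9) in view A. Next is the lid.

Request:
step_arm:
  moves: [-0.17,3.97,0,0,0,0,0,-0.17,3.97,0,0,0,0,0,-0.17,3.97,0,0,0,0,0,-0.17,3.97,0,0,0,0,0,-0.17,3.97,0,0,0,0,0,-0.17,3.97,0,0,0,0,0,-0.17,3.97,0,0,0,0,0,-0.17,3.97,0,0,0,0,0,-0.17,3.97,0,0,0,0,0,-0.17,3.97,0,0,0,0,0,-0.17,3.97,0,0,0,0,0,-0.17,3.97,0,0,0,0,0,-0.17,3.97,0,0,0,0,0,0,0,-2,0,0,0,0,0,0,0,0,0,0,0,0,0,0,0,0,0,0,0,0,0,0,0,0,0]

```text
clock: 23.92
tool_pos: [470.4, 247.2, 140.8]
eef_rot: [[-0.958, -0.287, -0.0], [-0.287, 0.958, -0.001], [0.001, -0.001, -1.0]]
wrist_force: [-0.3, 0.0, 0.8]
finger_gap: 1.0
grasp_force: 0.0
```

```bash
python3 look.py liA
```

```text
23.9167 [470.35 247.19 140.82] [[-0.958, -0.287, -0.0], [-0.287, 0.958, -0.001], [0.001, -0.001, -1.0]] [-0.3  0.   0.8] 0.9997523885549792
```

Request:
step_arm:
  moves: [1,2,0,0,0,0,0,1,2,0,0,0,0,0,0,0,0,0,0,0,0,0,0,0,0,0,0,0]

```text
clock: 24.3
tool_pos: [491.3, 288.0, 141.1]
eef_rot: [[-0.958, -0.287, 0.001], [-0.287, 0.958, 0.001], [-0.001, 0.0, -1.0]]
wrist_force: [0.0, -0.3, -0.5]
finger_gap: 1.001
grasp_force: 0.0
```

```bash
python3 look.py liB; python3 fit.py liA liB white 470 249 11; python3 -c "
import cv2,numpy as np
a=[cv2.imread(f'pics/{n}.png')[140:300,220:420] for n in('liA','liB')]
cv2.imwrite('pics/li2.png',cv2.resize(np.hstack(a),None,fx=2,fy=2))"
```

```text
24.3 [491.27 287.98 141.14] [[-0.958, -0.287, 0.001], [-0.287, 0.958, 0.001], [-0.001, 0.0, -1.0]] [ 0.  -0.3 -0.5] 1.0005684951559153
liA liB bbox [(303, 211, 44, 44), (262, 172, 46, 47)] height 11.9 at z0: [[470.3, 251.5, 18.6], [469.8, 251.6, 19.2]] mean [470.1 251.6  18.9]
```

View pics/li2.png

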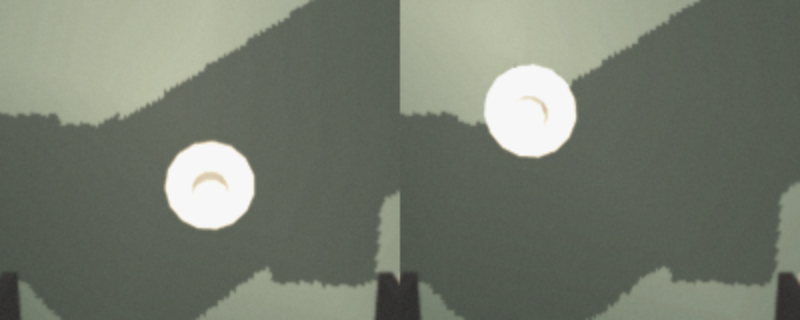

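Lid is at (470.1,251.6) with disc radius 18.9, upright. I'll grasp the knob.

Request:
step_arm:
  moves: [-1.02,-1.82,0,0,0,0,0,-1.03,-1.83,0,0,0,0,0,0,0,-3,0,0,0,0,0,0,-3,0,0,0,0,0,0,-2.7,0,0,0,0,0,0,-2,0,0,0,0,0,0,-1.2,0,0,0,0,0,0,-0.8,0,0,0,0,0,0,0,0,0,0,0,0,0,0,0,0,0,0]

```text
clock: 25.18
tool_pos: [470.2, 251.2, 14.1]
eef_rot: [[-0.958, -0.287, 0.0], [-0.287, 0.958, -0.0], [-0.0, -0.0, -1.0]]
wrist_force: [0.3, 0.3, 1.0]
finger_gap: 1.001
grasp_force: 0.0
```

Request:
step_arm:
  moves: [0,0,0,0,0,0,1,0,0,0,0,0,0,1,0,0,0,0,0,0,1,0,0,0,0,0,0,1,0,0,0,0,0,0,1,0,0,0,0,0,0,1,0,0,0,0,0,0,1,0,0,0,0,0,0,1,0,0,0,0,0,0,1,0,0,0,0,0,0,1,0,0,0,0,0,0,1,0,0,0,0,0,0,1]
  grip_force: 10

```text
clock: 26.18
tool_pos: [470.1, 251.7, 13.5]
eef_rot: [[-0.958, -0.288, -0.0], [-0.288, 0.958, -0.0], [0.0, -0.0, -1.0]]
wrist_force: [0.8, 0.0, -0.8]
finger_gap: 0.179
grasp_force: 10.0
```

Request:
step_arm:
  moves: [0,0,1,0,0,0,1,0,0,3,0,0,0,1,0,0,4,0,0,0,1,0,0,3,0,0,0,1,0,0,2,0,0,0,1,0,0,0,0,0,0,1]

```text
clock: 26.68
tool_pos: [472.2, 253.4, 149.4]
eef_rot: [[-0.957, -0.289, 0.007], [-0.288, 0.957, 0.006], [-0.008, 0.003, -1.0]]
wrist_force: [0.5, -0.2, -1.1]
finger_gap: 0.175
grasp_force: 10.0
```

Request:
step_arm:
  moves: [-0.05,-3.71,0,0,0,0,1,-0.05,-3.71,0,0,0,0,1,-0.05,-3.71,0,0,0,0,1,-0.05,-3.71,0,0,0,0,1,-0.05,-3.71,0,0,0,0,1,-0.05,-3.71,0,0,0,0,1,-0.05,-3.71,0,0,0,0,1,-0.05,-3.71,0,0,0,0,1,-0.05,-3.71,0,0,0,0,1,-0.05,-3.71,0,0,0,0,1,-0.05,-3.71,0,0,0,0,1,-0.05,-3.71,0,0,0,0,1,-0.05,-3.71,0,0,0,0,1,-0.1,-3.77,0,0,0,0,1,0,0,0,0,0,0,1,0,0,0,0,0,0,1,0,0,0,0,0,0,1]

```text
clock: 28.1
tool_pos: [462.0, -268.5, 143.4]
eef_rot: [[-0.958, -0.286, -0.001], [-0.286, 0.958, 0.0], [0.001, 0.001, -1.0]]
wrist_force: [0.1, 0.2, -0.9]
finger_gap: 0.178
grasp_force: 10.0
```

```bash
python3 look.py hd
```

```text
28.1 [ 461.98 -268.46  143.43] [[-0.958, -0.286, -0.001], [-0.286, 0.958, 0.0], [0.001, 0.001, -1.0]] [ 0.1  0.2 -0.9] 0.17780476535699088
```

View pics/hd.png

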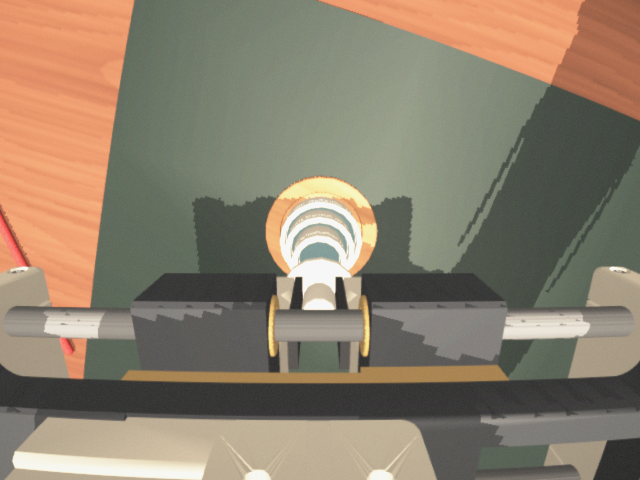

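Lid is held upright at column 320, aligned with the small well at 320. I'll lower it.

Request:
step_arm:
  moves: [0,0,-1.6,0,0,0,1,0,0,-1.0,0,0,0,1,0,0,-0.6,0,0,0,1,0,0,-0.4,0,0,0,1,0,0,-0.3,0,0,0,1,0,0,-0.2,0,0,0,1,0,0,-0.2,0,0,0,1,0,0,-0.15,0,0,0,1,0,0,-0.1,0,0,0,1,0,0,-0.05,0,0,0,1,0,0,-0.05,0,0,0,1,0,0,0,0,0,0,1,0,0,0,0,0,0,1]

```text
clock: 29.23
tool_pos: [462.8, -268.5, 97.5]
eef_rot: [[-0.958, -0.288, 0.001], [-0.288, 0.958, -0.0], [-0.0, -0.0, -1.0]]
wrist_force: [-0.5, -0.1, 2.1]
finger_gap: 0.181
grasp_force: 10.0
```

Contact is at the expected height (97.5 mm, plug at about 84). I'll release it.

Request:
step_arm:
  moves: [0,0,0,0,0,0,0.75,0,0,0,0,0,0,0.6,0,0,0,0,0,0,0.4,0,0,0,0,0,0,0.2,0,0,0,0,0,0,0,0,0,0,0,0,0,0,0,0,0,0,0,0,0]

```text
clock: 29.82
tool_pos: [462.5, -268.3, 97.0]
eef_rot: [[-0.958, -0.288, -0.0], [-0.288, 0.958, 0.0], [0.0, 0.0, -1.0]]
wrist_force: [1.1, -0.6, -0.4]
finger_gap: 0.642
grasp_force: 0.0
```

Request:
step_arm:
  moves: [0,0,1,0,0,0,0,0,0,2,0,0,0,0,0,0,3,0,0,0,0,0,0,3,0,0,0,0,1.5,0,0,0,0,0,0,1.5,0,0,0,0,0,0,0,0,0,0,0,0,0,0,0,0,0,0,0,0]

```text
clock: 30.48
tool_pos: [492.8, -268.3, 187.5]
eef_rot: [[-0.958, -0.288, 0.0], [-0.288, 0.958, 0.0], [-0.0, -0.0, -1.0]]
wrist_force: [0.3, 0.4, -0.9]
finger_gap: 0.999
grasp_force: 0.0
```

```bash
python3 look.py fin; python3 - <<'E'
from cell import ctrl
import cv2,numpy as np
a=ctrl.read_camera("side")["img"][110:230,330:480];b=cv2.imread("pics/fin.png")[80:320,200:440]
cv2.imwrite("pics/fin2.png",np.hstack([cv2.resize(a,(450,360),interpolation=cv2.INTER_CUBIC)[:,:,::-1],cv2.resize(b,(345,360))]))
E
```

```text
30.4833 [ 492.83 -268.28  187.52] [[-0.958, -0.288, 0.0], [-0.288, 0.958, 0.0], [-0.0, -0.0, -1.0]] [ 0.3  0.4 -0.9] 0.9986704283359443
```

View pics/fin2.png

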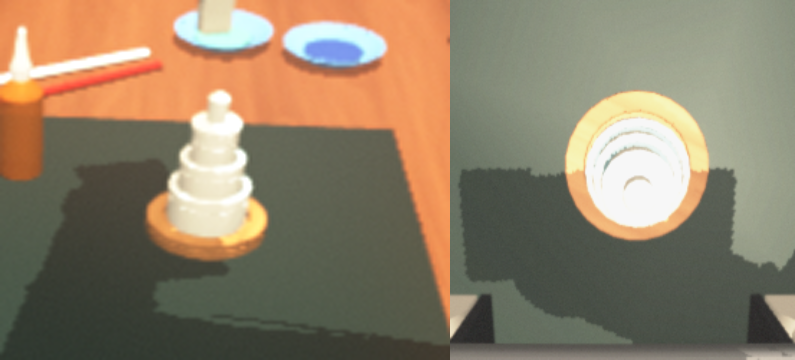

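The full stack stands upright on the stand, with the lid on top and the gripper clear. I'll hand it in.

```bash
python3 -c "
from cell import ctrl
print(ctrl.finish_job())"
```

```text
the job is handed in; nothing more can be done
None
```

The palette is stacked on the stand (large, middle and small dish, then the lid), all looked home and upright in the last pictures, and the job is handed in at about 30 s without a verdict shown; one mistaken low sideways move while letting go of the large dish left it home when re-measured.

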